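# Sweep vial caps into the trough of a sorting tray

### The job

Clear the deck of the blue sorting tray: with the fingertips, sweep all three white vial caps along the deck so that they drop into the sunken trough at the tray's far side. Only push the caps, never pick them up or sweep them off the tray, and leave the amber vial standing where it is on the deck, and the rubber stamp and the label roll where they stand beside the tray.

Things in the scene. Friction and masses are not known exactly. Their poses are not given: they have to be found in the camera images.
- tray: Blue plastic sorting tray, 190 (x) x 264 (y) x 36 mm, fixed to the desk, turned 0 to 20 degrees anticlockwise. Origin: centre of its underside, on the desk; x points away from the robot to the trough side, y left along the trough, z up. A low rim 4 mm thick runs round it, top 35 mm above the desk on the near side, 36 mm on the other three.
- deck (a point): Middle of the flat deck's top, 30 mm above the desk, at tray x = -27 mm, y = 0; axes as the tray's. The deck spans tray x = -91 to +37 mm, y = -128 to +128 mm; its straight edge at x = +37 mm, towards the trough, has no rim.
- trough (a point): Middle of the trough's floor, at tray x = +64 mm, y = 0, 4 mm above the desk (a 26 mm drop from the deck); axes as the tray's. The trough spans tray x = +37 to +91 mm and the tray's whole inner width.
- cap_a_center (a point): Middle of a white ribbed plastic vial cap, a flat disc 32 mm across and 14 mm high, 10 to 20 g, loose, at first flat on the deck; this point is 7 mm above its underside (37 mm above the desk on the deck). The three caps and the vial lie in four lanes about 60 mm apart along the tray's y (about -90, -30, 30 and 90 mm), in any order, with tray x between -22 and +15 mm.
- cap_a: The cap that cap_a_center belongs to; origin at the centre of its underside, z along its axis.
- cap_b_center (a point): Middle of a white ribbed plastic vial cap, a flat disc 32 mm across and 14 mm high, 10 to 20 g, loose, at first flat on the deck; this point is 7 mm above its underside (37 mm above the desk on the deck). The three caps and the vial lie in four lanes about 60 mm apart along the tray's y (about -90, -30, 30 and 90 mm), in any order, with tray x between -22 and +15 mm.
- cap_b: The cap that cap_b_center belongs to; origin at the centre of its underside, z along its axis.
- cap_c_center (a point): Middle of a white ribbed plastic vial cap, a flat disc 32 mm across and 14 mm high, 10 to 20 g, loose, at first flat on the deck; this point is 7 mm above its underside (37 mm above the desk on the deck). The three caps and the vial lie in four lanes about 60 mm apart along the tray's y (about -90, -30, 30 and 90 mm), in any order, with tray x between -22 and +15 mm.
- cap_c: The cap that cap_c_center belongs to; origin at the centre of its underside, z along its axis.
- vial: Small amber glass vial with a red cap, 30 mm across, 58 mm tall, 50 g, loose, standing upright on the deck in one of the four lanes; origin at the centre of its underside. To be left alone.
- stamp: Wooden rubber stamp, foot 27 x 55 mm, 76 mm tall, loose, standing on the desk close to the left of the tray; origin at the centre of its underside. To be left alone.
- label_roll: White roll of labels, 72 mm across, 42 mm tall, loose, lying flat on the desk to the left of the stamp; origin at the centre of its underside. To be left alone.

How it is judged:
By the outcome, as a careful person would: the job done as asked, in the order asked, and still so for the second after the job is handed in, with the robot touching nothing.
It also fails if it takes over 45 s, if anything falls off the work surface, if the arm or the gripper's body presses on something with over 40 N, if the wrist force passes 120 N, or if a joint passes its speed limit or range.

### The arm

A 7-joint arm with a two-finger parallel gripper is mounted at the origin on a cart in front of the work surface, level with it; the furniture and walls round the work are solid. World frame = base frame: x ahead of the robot, y to its left, z up, the work surface at z = 0. Lengths are in m, angles in rad, forces in N, time in s.
With the tool pointing down it reaches from about 0.4 to 0.875 m from the base axis. Payload 6.5 kg.
Tool frame: the origin (TCP) lies midway between the tips of the shut fingers; the grasp point (between the pads) lies 19 mm behind it; z points along the fingers, y is the line along which they close (so a half turn about z gives the same grasp; the last joint's range is limited). The gripper opens to 85 mm and grips with 20 to 120 N. Pads are 22 mm wide; open, the fingers measure 114 mm over their backs; the gripper's body (76 mm by 85 mm) begins 54 mm behind the grasp point. The pads swing forward as they close: fully open they stand 13 mm farther back than shut.
Start: joints at [-1.202, 0.536, -0.004, 1.538, 0.003, 1.067, -0.071], TCP at [0.274, 0.59, 0.21] pointing down, gripper open.
Joint ranges: [-2.7, 2.7], [-0.37, 2.16], [-1.27, 1.26], [0.24, 2.4], [-1.31, 4.45], [0.19, 1.91], [-2.76, 2.76]. Speed limits (rad/s): [2.39, 2.39, 3.14, 3.14, 3.14, 3.14, 3.14].

### API

Orientations are given as a rotation vector (axis times angle).
In Python, from workcell import env gives the robot as it stands.
- The arm moves only by the tool move_arm, never from a script. Its argument "series" is a list of rows, each an object of numbers: "tx", "ty", "tz": the shift along the world's x, y, z in mm; "ax", "ay", "az": the turn, a rotation vector about the world's x, y, z in rad; "grip": the opening, from 0 (shut) to 1 (fully open). A call has 1 to 20 rows; each row shifts and turns the commanded pose from where the row before left it; what a row does not reach is not made up. A row lasts 1/12 s, in which the tool goes at most 41.7 mm and 7.16 degrees, less where a joint would pass 70% of its speed; a pose out of reach is approached as far as the arm can. A call is refused whole if a number of a shift passes 41.7 or a number of a turn 0.125, either way. A call with a gripper value outside its range is refused whole. The fingers move at their own pace and stop on an object; the grip force is fixed at half the most. Time passes only in rows, so rows that do not move let the fingers close. It gives the time, the measured TCP pose, the force, the opening and the grip force at its end, in the units of the state.
- env.read_state(): the state, without advancing time (a new reading comes with each control period).
- env.camera(name): name is "side" or "top" or "wrist"; returns the picture (384x512x3 uint8, red, green, blue); there is no depth.
- env.camera_params(name): a dict with "mtx" (3x3 intrinsics, pixels), "R" (3x3) and "t" (3): a world point X has camera coordinates R X + t; the wrist camera has in their place "mount" (4x4, takes a point from camera to tool coordinates, whose origin is the TCP and whose axes are the flange's). Camera axes: x right, y down, z forward; pixel columns grow to the right and rows downward; lengths in m; the calibration is good to about 2 mm. The wrist camera is an equidistant fisheye: a pixel r from the principal point sees the ray r / f radians off the axis. A picture is of the moment at which its call begins: read the wrist's pose just before it. camera_params takes no time and is no camera call.
- env.sign_off(): hands the job in; it is judged then, once.
The state is a dict: "t": time; "qpos": joint angles; "dq": joint speeds; "effort": joint torques, N m; "eef_pos": TCP position; "ee_rot": TCP orientation; "wrist_force": force on the tool from outside, world axes, zero at the start; "wrist_torque": the same for the moment, N m; "grip_width": finger opening in m; "grasp_force": force on a finger pad.
Only numpy, scipy, OpenCV 4.12 (cv2) and the standard library are available. Lean on these libraries where they do the work, as an engineer would, in place of code of your own. Each camera call takes 0.05 s, during which the arm holds its last target. There are 200 camera calls.

## Working session

There is one attempt and no reset: what is moved stays moved. The work goes in short steps, Python scripts to look and compute and a tool call to move; the robot and the scene stay as the last step left them, time stands still between calls to the robot, and variables do not carry over. Pictures are saved under pics/ and viewed, at most 10 in all, crops included, and the job is handed in when it is done.

Besides the shell and the picture viewer there is one more tool, called after "Emit:" by a JSON object that holds its "api" and its "payload". move_arm: Moves the arm, as the interface text tells. Its arguments: {"type":"object","properties":{"series":{"type":"array","items":{"type":"object","properties":{"tx":{"type":"number"},"ty":{"type":"number"},"tz":{"type":"number"},"ax":{"type":"number"},"ay":{"type":"number"},"az":{"type":"number"},"grip":{"type":"number"}}}}},"required":["series"]}

```bash
mkdir -p pics; ls; python3 - <<'E'
from workcell import env
import cv2,numpy as np
s=env.read_state();print(s['t'],s['eef_pos'],s['ee_rot'],s['grip_width'])
a=env.camera('top');b=env.camera('side')
cv2.imwrite('pics/top0.png',a[...,::-1]);cv2.imwrite('pics/side0.png',b[...,::-1])
for n in('top','side'):
  p=env.camera_params(n);print(n,p['mtx'].tolist(),(-p['R'].T@p['t']).round(3),p['R'].round(2).tolist())
E
```

```text
pics
0.0 [0.27353498 0.58889134 0.20938795] [-6.77442041e-01 -3.06746048e+00  2.79651423e-03] 0.08537657006461602
top [[487.021784105133, 0.0, 256.6626226036691], [0.0, 487.021784105133, 196.40283383282846], [0.0, 0.0, 1.0]] [0.37  0.127 1.1  ] [[0.0, -1.0, 0.0], [-0.99, -0.0, -0.12], [0.12, -0.0, -0.99]]
side [[477.11646593077245, 0.0, 257.0771742136044], [0.0, 477.11646593077245, 191.9997321526841], [0.0, 0.0, 1.0]] [ 0.524 -0.543  0.604] [[1.0, 0.05, 0.0], [0.03, -0.65, -0.76], [-0.04, 0.76, -0.65]]
```

View pics/top0.png

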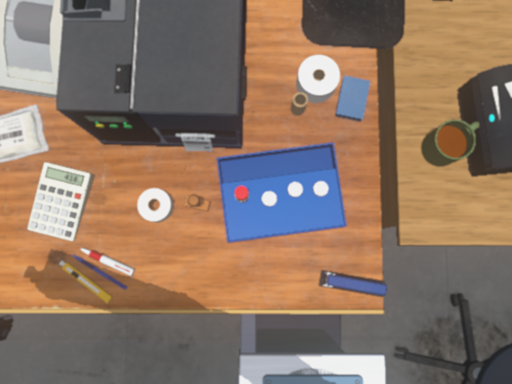

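View pics/side0.png

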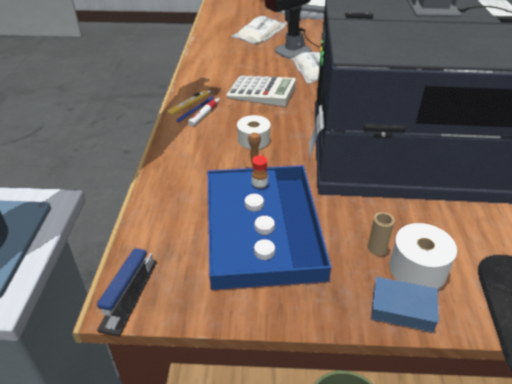

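The top view shows the blue tray with corners near (217,158), (333,144), (345,225) and (228,241), turned a few degrees. The caps are at (269,198), (295,189) and (321,188), and the red-capped vial at (241,192). The stamp is at (198,201) and the roll at (154,205). In the side view a large printer stands just beyond the tray's far-left corner, and its near bottom corner is at about (320,190).

```bash
cat > h.py <<'E'
import cv2,numpy as np
from workcell import env
def ray(n,uv,z):
    p=env.camera_params(n);R=np.array(p['R']);c=-R.T@p['t']
    d=R.T@np.linalg.inv(p['mtx'])@np.array([uv[0],uv[1],1.]);return c+d*(z-c[2])/d[2]
def blobs(img,lo,hi,amin,box):
    m=cv2.inRange(cv2.cvtColor(img,cv2.COLOR_RGB2HSV),lo,hi)
    k=np.zeros_like(m);x0,y0,x1,y1=box;k[y0:y1,x0:x1]=m[y0:y1,x0:x1]
    n,_,st,ce=cv2.connectedComponentsWithStats(k)
    return [(ce[i],st[i,4]) for i in range(1,n) if st[i,4]>=amin],k
E
python3 - <<'E'
from h import *
T=cv2.imread('pics/top0.png')[...,::-1].copy();S=cv2.imread('pics/side0.png')[...,::-1].copy()
_,k=blobs(T,(100,120,50),(130,255,255),50,(205,135,360,250))
c=max(cv2.findContours(k,0,2)[0],key=cv2.contourArea)
q=cv2.approxPolyDP(cv2.convexHull(c),6,True)[:,0];print(q.tolist())
P=np.array([ray('top',u,.036)[:2] for u in q]);print(P.round(4).tolist())
print('sides',np.linalg.norm(P-np.roll(P,-1,0),axis=1).round(3))
# min-area rect in the rim-top plane
H=np.array([ray('top',u,.036)[:2] for u in cv2.convexHull(c)[:,0]],np.float32)
r=cv2.minAreaRect(H*1000);print('rect',r)
o=np.array(r[0])/1000
a=r[2]
while a>45:a-=90
th=np.radians(a);ex=np.array([np.cos(th),np.sin(th)]);ey=np.array([-ex[1],ex[0]]);print('yaw',a)
for nm,I,b in(('top',T,(225,165,340,225)),('side',S,(215,170,310,265))):
  for ce,ar in blobs(I,(0,0,170),(179,70,255),20,b)[0]:
    p=ray(nm,ce,.042 if nm=='top' else .040)[:2];d=p-o;print(nm,'cap',ce.round(1),ar,p.round(4),'tray',(d@ex).round(4),(d@ey).round(4))
  for ce,ar in blobs(I,(0,120,100),(6,255,255),20,b)[0]+blobs(I,(172,120,100),(179,255,255),20,b)[0]:
    p=ray(nm,ce,.085)[:2];d=p-o;print(nm,'vial',ce.round(1),ar,p.round(4),'tray',(d@ex).round(4),(d@ey).round(4))
print('printer corner',ray('top',(243,146),0).round(3),ray('side',(320,190),0).round(3),'stamp',ray('top',(193,200),.076).round(3))
E
```

```text
[[329, 148], [344, 225], [228, 240], [219, 162]]
[[0.6027, -0.0372], [0.4313, -0.0673], [0.3982, 0.186], [0.5705, 0.2074]]
sides [0.174 0.255 0.174 0.247]
rect ((501.466552734375, 70.22996520996094), (178.70875549316406, 258.5614929199219), 7.660315990447998)
yaw 7.660315990447998
top cap [320.3 188.2] 196 [ 0.5114 -0.0157] tray -0.0016 -0.0865
top cap [294.6 189. ] 191 [0.5096 0.0405] tray 0.0041 -0.0305
top cap [268.8 198.2] 194 [0.4893 0.0972] tray -0.0085 0.0284
top vial [241.3 192.2] 118 [0.497  0.1561] tray 0.007 0.0857
side cap [253.9 200.2] 210 [0.4886 0.0954] tray -0.0094 0.0266
side cap [264.3 222.9] 239 [0.5092 0.0382] tray 0.0034 -0.0328
side cap [264.  247.1] 275 [ 0.5109 -0.0175] tray -0.0023 -0.0882
printer corner [0.615 0.155 0.   ] [0.614 0.177 0.   ] stamp [0.481 0.258 0.076]
```

```bash
python3 - <<'E'
from h import *
T=cv2.imread('pics/top0.png')[...,::-1].copy()
hsv=cv2.cvtColor(T,cv2.COLOR_RGB2HSV)
for u in(280,):print([(v,hsv[v,u].tolist()) for v in range(144,182,2)])
_,k=blobs(T,(100,100,35),(130,255,255),50,(205,135,360,250))
c=max(cv2.findContours(k,0,2)[0],key=cv2.contourArea)
H=np.array([ray('top',u,.036)[:2] for u in cv2.convexHull(c)[:,0]],np.float32)
r=cv2.minAreaRect(H*1000);print('rect',r,cv2.approxPolyDP(cv2.convexHull(c),6,True)[:,0].tolist())
cv2.imwrite('pics/crop.png',cv2.resize(T[130:255,190:360,::-1],None,fx=4.5,fy=4.5,interpolation=cv2.INTER_CUBIC))
E
```

```text
[(144, [12, 135, 197]), (146, [12, 130, 187]), (148, [6, 92, 166]), (150, [112, 123, 162]), (152, [116, 94, 92]), (154, [111, 140, 155]), (156, [110, 144, 166]), (158, [111, 146, 168]), (160, [110, 146, 168]), (162, [110, 146, 168]), (164, [110, 147, 167]), (166, [110, 146, 169]), (168, [110, 148, 169]), (170, [110, 149, 170]), (172, [110, 150, 170]), (174, [110, 146, 164]), (176, [109, 158, 189]), (178, [109, 158, 200]), (180, [109, 158, 200])]
rect ((504.6442565917969, 70.74874114990234), (187.14437866210938, 259.6377868652344), 7.760296821594238) [[332, 143], [344, 225], [228, 240], [218, 158]]
```

View pics/crop.png

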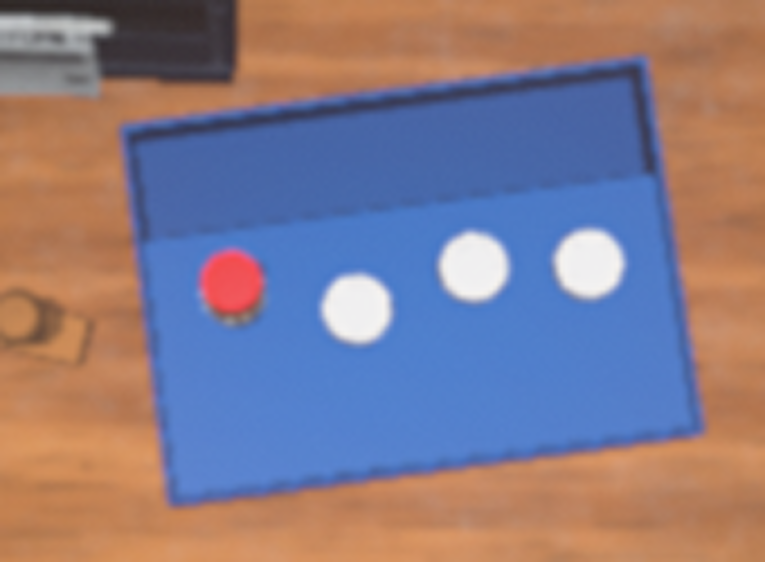

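The crop confirms the lanes. The vial is in the leftmost lane, and the three caps sit just short of the deck edge, which is the dashed line from about (145,240) to (650,175) in the crop. The printer is beyond the far rim. The tray centre comes out at (0.505, 0.070) with a yaw of 7.7°, and the rectangle fits 187 x 260 mm against the stated 190 x 264.

I'll straddle the caps with the fingers about 16 mm apart, going to the left cap first.

Emit:
{"api": "move_arm", "payload": {"series": [{"tx": 12.6, "ty": -35.6, "az": 0.0407, "grip": 0.19}, {"tx": 12.6, "ty": -35.6, "az": 0.0407, "grip": 0.19}, {"tx": 12.6, "ty": -35.6, "az": 0.0407, "grip": 0.19}, {"tx": 12.6, "ty": -35.6, "az": 0.0407, "grip": 0.19}, {"tx": 12.6, "ty": -35.6, "az": 0.0407, "grip": 0.19}, {"tx": 12.6, "ty": -35.6, "az": 0.0407, "grip": 0.19}, {"tx": 12.6, "ty": -35.6, "az": 0.0407, "grip": 0.19}, {"tx": 12.6, "ty": -35.6, "az": 0.0407, "grip": 0.19}, {"tx": 12.6, "ty": -35.6, "az": 0.0407, "grip": 0.19}, {"tx": 12.6, "ty": -35.6, "az": 0.0407, "grip": 0.19}, {"tx": 12.6, "ty": -35.6, "az": 0.0407, "grip": 0.19}, {"tx": 12.6, "ty": -35.6, "az": 0.0407, "grip": 0.19}, {"tx": 12.6, "ty": -35.6, "az": 0.0407, "grip": 0.19}, {"tx": 12.6, "ty": -35.6, "az": 0.0407, "grip": 0.19}, {"grip": 0.19}, {"grip": 0.19}, {"grip": 0.19}]}}

```text
schema error: expected keys tx, ty, tz, ax, ay, az, grip
```

Emit:
{"api": "move_arm", "payload": {"series": [{"tx": 12.6, "ty": -35.6, "tz": 0, "ax": 0, "ay": 0, "az": 0.0407, "grip": 0.19}, {"tx": 12.6, "ty": -35.6, "tz": 0, "ax": 0, "ay": 0, "az": 0.0407, "grip": 0.19}, {"tx": 12.6, "ty": -35.6, "tz": 0, "ax": 0, "ay": 0, "az": 0.0407, "grip": 0.19}, {"tx": 12.6, "ty": -35.6, "tz": 0, "ax": 0, "ay": 0, "az": 0.0407, "grip": 0.19}, {"tx": 12.6, "ty": -35.6, "tz": 0, "ax": 0, "ay": 0, "az": 0.0407, "grip": 0.19}, {"tx": 12.6, "ty": -35.6, "tz": 0, "ax": 0, "ay": 0, "az": 0.0407, "grip": 0.19}, {"tx": 12.6, "ty": -35.6, "tz": 0, "ax": 0, "ay": 0, "az": 0.0407, "grip": 0.19}, {"tx": 12.6, "ty": -35.6, "tz": 0, "ax": 0, "ay": 0, "az": 0.0407, "grip": 0.19}, {"tx": 12.6, "ty": -35.6, "tz": 0, "ax": 0, "ay": 0, "az": 0.0407, "grip": 0.19}, {"tx": 12.6, "ty": -35.6, "tz": 0, "ax": 0, "ay": 0, "az": 0.0407, "grip": 0.19}, {"tx": 12.6, "ty": -35.6, "tz": 0, "ax": 0, "ay": 0, "az": 0.0407, "grip": 0.19}, {"tx": 12.6, "ty": -35.6, "tz": 0, "ax": 0, "ay": 0, "az": 0.0407, "grip": 0.19}, {"tx": 12.6, "ty": -35.6, "tz": 0, "ax": 0, "ay": 0, "az": 0.0407, "grip": 0.19}, {"tx": 12.6, "ty": -35.6, "tz": 0, "ax": 0, "ay": 0, "az": 0.0407, "grip": 0.19}, {"tx": 0, "ty": 0, "tz": 0, "ax": 0, "ay": 0, "az": 0, "grip": 0.19}, {"tx": 0, "ty": 0, "tz": 0, "ax": 0, "ay": 0, "az": 0, "grip": 0.19}, {"tx": 0, "ty": 0, "tz": 0, "ax": 0, "ay": 0, "az": 0, "grip": 0.19}]}}

```text
t: 1.52
eef_pos: [0.4498, 0.0915, 0.2101]
ee_rot: [0.211, -3.134, -0.0]
wrist_force: [-0.7, 1.1, 0.3]
grip_width: 0.0162
grasp_force: 0.0
```

Emit:
{"api": "move_arm", "payload": {"series": [{"tx": 0, "ty": -1.5, "tz": -36, "ax": 0, "ay": 0, "az": 0, "grip": 0.19}, {"tx": 0, "ty": 0, "tz": -36, "ax": 0, "ay": 0, "az": 0, "grip": 0.19}, {"tx": 0, "ty": 0, "tz": -36, "ax": 0, "ay": 0, "az": 0, "grip": 0.19}, {"tx": 0, "ty": 0, "tz": -34, "ax": 0, "ay": 0, "az": 0, "grip": 0.19}, {"tx": 0, "ty": 0, "tz": -20, "ax": 0, "ay": 0, "az": 0, "grip": 0.19}, {"tx": 0, "ty": 0, "tz": -11, "ax": 0, "ay": 0, "az": 0, "grip": 0.19}, {"tx": 0, "ty": 0, "tz": 0, "ax": 0, "ay": 0, "az": 0, "grip": 0.19}]}}

```text
t: 2.1
eef_pos: [0.4476, 0.091, 0.0349]
ee_rot: [0.216, -3.129, 0.0]
wrist_force: [0.1, 0.9, 0.8]
grip_width: 0.0164
grasp_force: 0.0
```

```bash
python3 - <<'E'
from h import *
S=env.camera('side');cv2.imwrite('pics/s1.png',cv2.resize(S[130:310,170:370,::-1],None,fx=3.3,fy=3.3,interpolation=cv2.INTER_CUBIC))
E
```

```text
(no output)
```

View pics/s1.png

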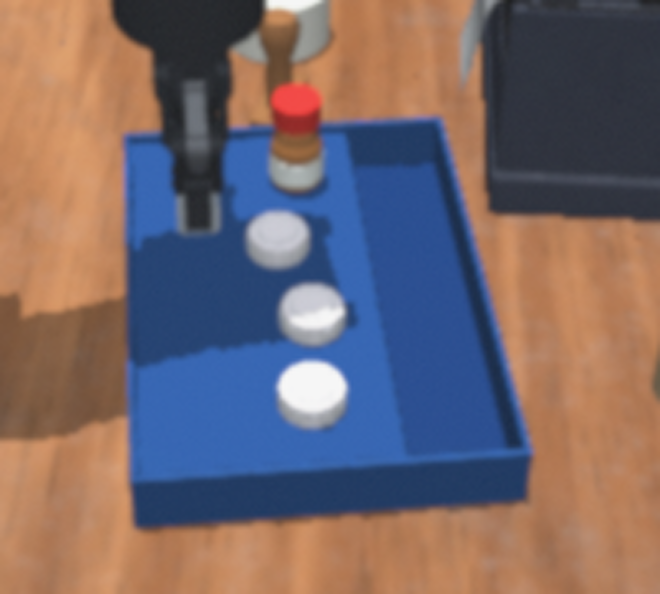

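The fingers at crop (200,215) sit on the deck behind the left cap at (278,238). They are clear of the vial and centred on the lane.

Emit:
{"api": "move_arm", "payload": {"series": [{"tx": 8.9, "ty": 1.2, "tz": 0, "ax": 0, "ay": 0, "az": 0, "grip": 0.19}, {"tx": 8.9, "ty": 1.2, "tz": 0, "ax": 0, "ay": 0, "az": 0, "grip": 0.19}, {"tx": 8.9, "ty": 1.2, "tz": 0, "ax": 0, "ay": 0, "az": 0, "grip": 0.19}, {"tx": 8.9, "ty": 1.2, "tz": 0, "ax": 0, "ay": 0, "az": 0, "grip": 0.19}, {"tx": 8.9, "ty": 1.2, "tz": 0, "ax": 0, "ay": 0, "az": 0, "grip": 0.19}, {"tx": 8.9, "ty": 1.2, "tz": 0, "ax": 0, "ay": 0, "az": 0, "grip": 0.19}, {"tx": 8.9, "ty": 1.2, "tz": 0, "ax": 0, "ay": 0, "az": 0, "grip": 0.19}, {"tx": 8.9, "ty": 1.2, "tz": 0, "ax": 0, "ay": 0, "az": 0, "grip": 0.19}, {"tx": 8.9, "ty": 1.2, "tz": 0, "ax": 0, "ay": 0, "az": 0, "grip": 0.19}, {"tx": 8.9, "ty": 1.2, "tz": 0, "ax": 0, "ay": 0, "az": 0, "grip": 0.19}, {"tx": 0, "ty": 0, "tz": 0, "ax": 0, "ay": 0, "az": 0, "grip": 0.19}, {"tx": 0, "ty": 0, "tz": 0, "ax": 0, "ay": 0, "az": 0, "grip": 0.19}]}}

```text
t: 3.15
eef_pos: [0.5395, 0.1016, 0.0371]
ee_rot: [0.212, -3.134, 0.0]
wrist_force: [0.0, 0.3, -0.6]
grip_width: 0.0161
grasp_force: 0.0
```

```bash
python3 - <<'E'
from h import *
S=env.camera('side');cv2.imwrite('pics/s2.png',cv2.resize(S[130:310,170:370,::-1],None,fx=3.3,fy=3.3,interpolation=cv2.INTER_CUBIC))
E
```

```text
(no output)
```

View pics/s2.png

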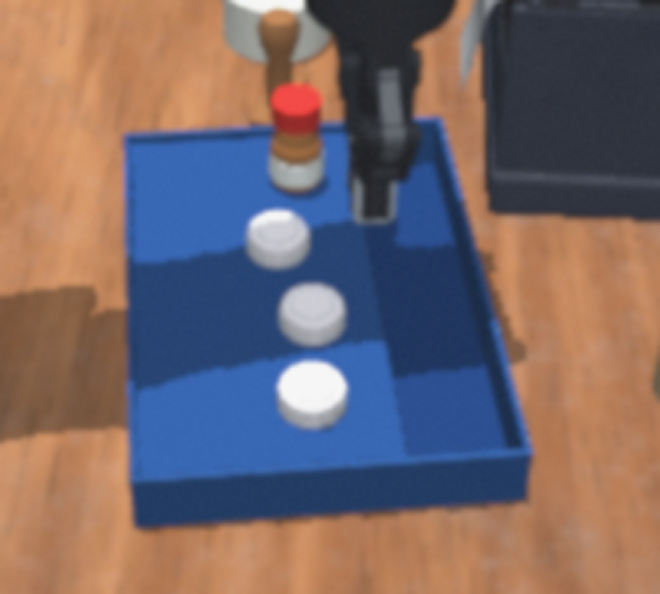

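The left cap hasn't moved: it is still at crop (278,238). The fingers are now over the trough edge at (375,205), so they passed either beside or over the cap. I'll work out where the tips really are.

```bash
python3 - <<'E'
from h import *
s=env.read_state();print(s['eef_pos'],s['ee_rot'])
T=env.camera('top');W=env.camera('wrist')
cv2.imwrite('pics/t3.png',np.hstack([cv2.resize(T[110:260,170:360,::-1],(480,379)),cv2.resize(W[...,::-1],(320,379))]))
for v in (222,):
  u=(170+375/3.3,130+v/3.3)
  for z in(.037,.05,.06,.07):
    p=ray('side',u,z);d=p[:2]-[.505,.07];print(z,p.round(4),'tray',(d@[.991,.134]).round(4),(d@[-.134,.991]).round(4))
E
```

```text
[0.53878998 0.10152623 0.03708118] [ 2.11776279e-01 -3.13367122e+00  1.51481252e-04]
0.037 [0.5418 0.1094 0.037 ] tray 0.0417 0.0341
0.05 [0.5414 0.0944 0.05  ] tray 0.0393 0.0193
0.06 [0.5411 0.0829 0.06  ] tray 0.0375 0.0079
0.07 [0.5408 0.0714 0.07  ] tray 0.0356 -0.0034
```

View pics/t3.png

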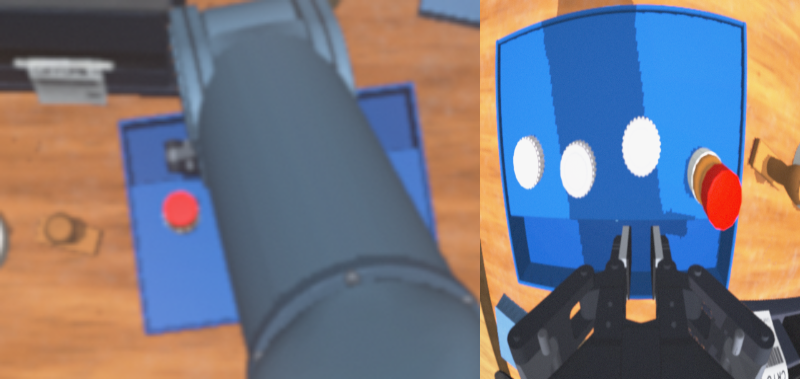

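In the wrist view the finger gap, at about column 640, lines up with the cap at (641,147). So the lane is right and the tips passed over the cap. The side ray puts the tip edge near z≈0.056, well above the reported TCP height. I'll go back the same way, lower in small steps and check the force.

Emit:
{"api": "move_arm", "payload": {"series": [{"tx": -18.6, "ty": -2.5, "tz": 0, "ax": 0, "ay": 0, "az": 0, "grip": 0.19}, {"tx": -18.6, "ty": -2.5, "tz": 0, "ax": 0, "ay": 0, "az": 0, "grip": 0.19}, {"tx": -18.6, "ty": -2.5, "tz": 0, "ax": 0, "ay": 0, "az": 0, "grip": 0.19}, {"tx": -18.6, "ty": -2.5, "tz": 0, "ax": 0, "ay": 0, "az": 0, "grip": 0.19}, {"tx": -18.6, "ty": -2.5, "tz": 0, "ax": 0, "ay": 0, "az": 0, "grip": 0.19}, {"tx": 0, "ty": 0, "tz": 0, "ax": 0, "ay": 0, "az": 0, "grip": 0.19}, {"tx": 0, "ty": 0, "tz": -4, "ax": 0, "ay": 0, "az": 0, "grip": 0.19}, {"tx": 0, "ty": 0, "tz": -4, "ax": 0, "ay": 0, "az": 0, "grip": 0.19}, {"tx": 0, "ty": 0, "tz": 0, "ax": 0, "ay": 0, "az": 0, "grip": 0.19}]}}

```text
t: 4.05
eef_pos: [0.4468, 0.0892, 0.0287]
ee_rot: [-0.212, 3.134, -0.0]
wrist_force: [0.3, 0.8, 0.2]
grip_width: 0.0162
grasp_force: 0.0
```

```bash
python3 - <<'E'
from h import *
s=env.read_state();print(s['eef_pos'],s['wrist_force'],s['qpos'])
S=env.camera('side');cv2.imwrite('pics/s4.png',cv2.resize(S[150:250,190:330,::-1],None,fx=5.5,fy=5.5,interpolation=cv2.INTER_CUBIC))
E
```

```text
[0.44677774 0.08924814 0.02869519] [0.27677422 0.75085452 0.17594458] [-0.35794399  0.52906467  0.07534647  2.15423323 -0.0854254   0.46080521
  1.48953523]
```

View pics/s4.png

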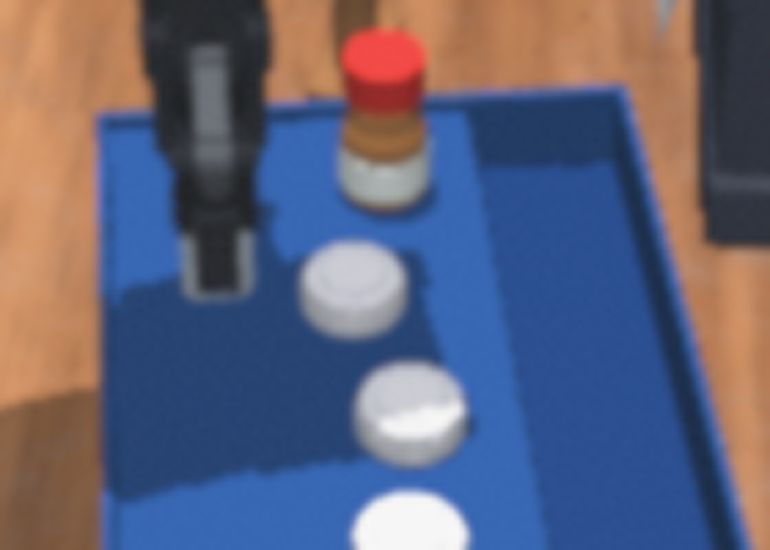

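The tips at crop (218,300) are still above the deck, even though the TCP reads 28.7 mm and the force is zero. So the tips stand well behind the reported TCP.

```bash
python3 - <<'E'
from h import *
u=(190+218/5.5,150+300/5.5)
for z in(.03,.035,.04,.045,.05):
    p=ray('side',u,z);d=p[:2]-[.505,.07];print(z,p.round(4),'tray',(d@[.991,.134]).round(4),(d@[-.134,.991]).round(4))
E
```

```text
0.03 [0.4451 0.0928 0.03  ] tray -0.0564 0.0306
0.035 [0.4457 0.0872 0.035 ] tray -0.0564 0.025
0.04 [0.4464 0.0817 0.04  ] tray -0.0565 0.0194
0.045 [0.4471 0.0761 0.045 ] tray -0.0565 0.0138
0.05 [0.4478 0.0706 0.05  ] tray -0.0566 0.0083
```

Emit:
{"api": "move_arm", "payload": {"series": [{"tx": 0, "ty": 0, "tz": -2, "ax": 0, "ay": 0, "az": 0, "grip": 0.19}, {"tx": 0, "ty": 0, "tz": -2, "ax": 0, "ay": 0, "az": 0, "grip": 0.19}, {"tx": 0, "ty": 0, "tz": 0, "ax": 0, "ay": 0, "az": 0, "grip": 0.19}]}}

```text
t: 4.35
eef_pos: [0.4462, 0.0891, 0.0249]
ee_rot: [0.212, -3.134, 0.0]
wrist_force: [-0.2, 0.3, -0.5]
grip_width: 0.0161
grasp_force: 0.0
```

The offset is about 16 mm, so I need a TCP z of about 19 mm for the tips to sit at about 36 mm. I'll lower to that and then push, gently at first.

Emit:
{"api": "move_arm", "payload": {"series": [{"tx": 0, "ty": 0, "tz": -2, "ax": 0, "ay": 0, "az": 0, "grip": 0.19}, {"tx": 0, "ty": 0, "tz": -2, "ax": 0, "ay": 0, "az": 0, "grip": 0.19}, {"tx": 0, "ty": 0, "tz": -2, "ax": 0, "ay": 0, "az": 0, "grip": 0.19}, {"tx": 0, "ty": 0, "tz": 0, "ax": 0, "ay": 0, "az": 0, "grip": 0.19}, {"tx": 8.9, "ty": 1.2, "tz": 0, "ax": 0, "ay": 0, "az": 0, "grip": 0.19}, {"tx": 8.9, "ty": 1.2, "tz": 0, "ax": 0, "ay": 0, "az": 0, "grip": 0.19}, {"tx": 8.9, "ty": 1.2, "tz": 0, "ax": 0, "ay": 0, "az": 0, "grip": 0.19}, {"tx": 8.9, "ty": 1.2, "tz": 0, "ax": 0, "ay": 0, "az": 0, "grip": 0.19}, {"tx": 0, "ty": 0, "tz": 0, "ax": 0, "ay": 0, "az": 0, "grip": 0.19}]}}

```text
t: 5.1
eef_pos: [0.485, 0.0944, 0.0197]
ee_rot: [-0.211, 3.131, 0.001]
wrist_force: [0.4, -0.7, 0.9]
grip_width: 0.0164
grasp_force: 0.0
```

```bash
python3 - <<'E'
from h import *
S=env.camera('side')
for ce,ar in blobs(S,(0,0,120),(179,80,255),40,(215,170,320,270))[0]:
    p=ray('side',ce,.040)[:2];d=p-[.505,.07];print(ce.round(1),ar,'tray',(d@[.991,.134]).round(4),(d@[-.134,.991]).round(4))
cv2.imwrite('pics/s5.png',cv2.resize(S[150:250,190:330,::-1],None,fx=5.5,fy=5.5,interpolation=cv2.INTER_CUBIC))
E
```

```text
[312.  196.5] 70 tray 0.0925 0.0283
[264.5 181.3] 55 tray 0.0114 0.079
[265.2 201.6] 281 tray 0.007 0.0219
[264.2 224.7] 330 tray -0.0006 -0.0365
[264.1 249.1] 362 tray -0.0062 -0.0918
```

View pics/s5.png

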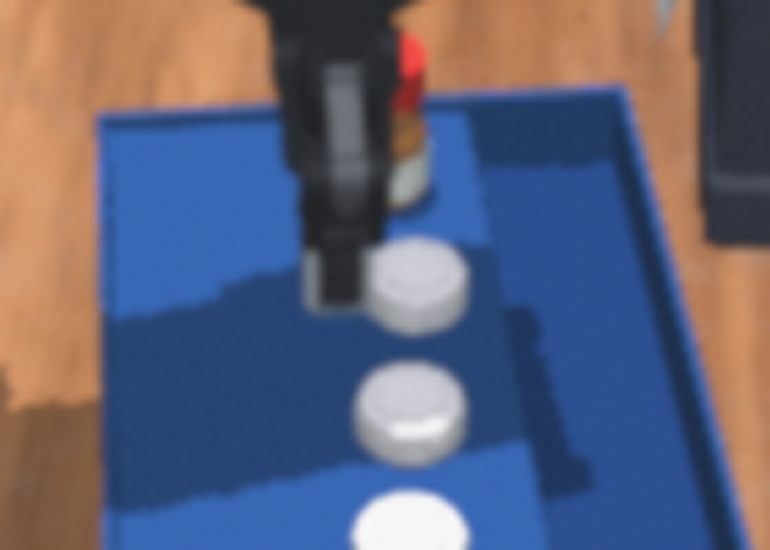

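The left cap now moves with the fingers: it is at crop (418,285), with the fingertips at (340,280) level with its side. I'll push it over the edge, lift, and move behind the middle cap.

Emit:
{"api": "move_arm", "payload": {"series": [{"tx": 8.9, "ty": 1.2, "tz": 0, "ax": 0, "ay": 0, "az": 0, "grip": 0.19}, {"tx": 8.9, "ty": 1.2, "tz": 0, "ax": 0, "ay": 0, "az": 0, "grip": 0.19}, {"tx": 8.9, "ty": 1.2, "tz": 0, "ax": 0, "ay": 0, "az": 0, "grip": 0.19}, {"tx": 8.9, "ty": 1.2, "tz": 0, "ax": 0, "ay": 0, "az": 0, "grip": 0.19}, {"tx": 8.9, "ty": 1.2, "tz": 0, "ax": 0, "ay": 0, "az": 0, "grip": 0.19}, {"tx": 8.9, "ty": 1.2, "tz": 0, "ax": 0, "ay": 0, "az": 0, "grip": 0.19}, {"tx": 0, "ty": 0, "tz": 0, "ax": 0, "ay": 0, "az": 0, "grip": 0.19}, {"tx": 0, "ty": 0, "tz": 0, "ax": 0, "ay": 0, "az": 0, "grip": 0.19}, {"tx": -5, "ty": 0, "tz": 25, "ax": 0, "ay": 0, "az": 0, "grip": 0.19}, {"tx": 0, "ty": 0, "tz": 25, "ax": 0, "ay": 0, "az": 0, "grip": 0.19}, {"tx": -23, "ty": -23.5, "tz": 0, "ax": 0, "ay": 0, "az": 0, "grip": 0.19}, {"tx": -23, "ty": -23.5, "tz": 0, "ax": 0, "ay": 0, "az": 0, "grip": 0.19}, {"tx": -23, "ty": -23.5, "tz": 0, "ax": 0, "ay": 0, "az": 0, "grip": 0.19}, {"tx": 0, "ty": 0, "tz": 0, "ax": 0, "ay": 0, "az": 0, "grip": 0.19}, {"tx": 0, "ty": 0, "tz": 0, "ax": 0, "ay": 0, "az": 0, "grip": 0.19}]}}

```text
t: 6.4
eef_pos: [0.4593, 0.0292, 0.0693]
ee_rot: [0.208, -3.133, 0.001]
wrist_force: [0.6, 0.9, 0.7]
grip_width: 0.016
grasp_force: 0.0
```

```bash
cat >> h.py <<'E'
def look():
    s=env.read_state();d=np.array(s['eef_pos'][:2])-[.505,.07];print('tool tray',(d@[.991,.134]).round(4),(d@[-.134,.991]).round(4),s['eef_pos'][2].round(4))
    S=env.camera('side')
    for ce,ar in blobs(S,(0,0,120),(179,80,255),40,(215,165,325,270))[0]:
        print(ce.round(1),ar,[(z,(d@[.991,.134]).round(3),(d@[-.134,.991]).round(3)) for z in(.038,.012) for d in [ray('side',ce,z)[:2]-[.505,.07]]])
    return S
E
python3 - <<'E'
from h import *
look()
E
```

```text
tool tray -0.0508 -0.0343 0.0693
[304.3 191.6] 152 [(0.038, np.float64(0.081), np.float64(0.046)), (0.012, np.float64(0.088), np.float64(0.076))]
[231.7 171.2] 44 [(0.038, np.float64(-0.048), np.float64(0.117)), (0.012, np.float64(-0.048), np.float64(0.151))]
[259.6 181.7] 138 [(0.038, np.float64(0.002), np.float64(0.081)), (0.012, np.float64(0.005), np.float64(0.113))]
[286.1 206.7] 178 [(0.038, np.float64(0.043), np.float64(0.007)), (0.012, np.float64(0.048), np.float64(0.036))]
[264.1 225. ] 324 [(0.038, np.float64(-0.001), np.float64(-0.035)), (0.012, np.float64(0.002), np.float64(-0.009))]
[264.  249.2] 369 [(0.038, np.float64(-0.006), np.float64(-0.09)), (0.012, np.float64(-0.004), np.float64(-0.066))]
```

The left cap has dropped into the trough, at about tray (48, 36). Next is the middle cap.

Emit:
{"api": "move_arm", "payload": {"series": [{"tx": 0, "ty": 1, "tz": -25, "ax": 0, "ay": 0, "az": 0, "grip": 0.19}, {"tx": 0, "ty": 0, "tz": -20, "ax": 0, "ay": 0, "az": 0, "grip": 0.19}, {"tx": 0, "ty": 0, "tz": -5, "ax": 0, "ay": 0, "az": 0, "grip": 0.19}, {"tx": 9.1, "ty": 1.2, "tz": 0, "ax": 0, "ay": 0, "az": 0, "grip": 0.19}, {"tx": 9.1, "ty": 1.2, "tz": 0, "ax": 0, "ay": 0, "az": 0, "grip": 0.19}, {"tx": 9.1, "ty": 1.2, "tz": 0, "ax": 0, "ay": 0, "az": 0, "grip": 0.19}, {"tx": 9.1, "ty": 1.2, "tz": 0, "ax": 0, "ay": 0, "az": 0, "grip": 0.19}, {"tx": 9.1, "ty": 1.2, "tz": 0, "ax": 0, "ay": 0, "az": 0, "grip": 0.19}, {"tx": 9.1, "ty": 1.2, "tz": 0, "ax": 0, "ay": 0, "az": 0, "grip": 0.19}, {"tx": 9.1, "ty": 1.2, "tz": 0, "ax": 0, "ay": 0, "az": 0, "grip": 0.19}, {"tx": 9.1, "ty": 1.2, "tz": 0, "ax": 0, "ay": 0, "az": 0, "grip": 0.19}, {"tx": 9.1, "ty": 1.2, "tz": 0, "ax": 0, "ay": 0, "az": 0, "grip": 0.19}, {"tx": 9.1, "ty": 1.2, "tz": 0, "ax": 0, "ay": 0, "az": 0, "grip": 0.19}, {"tx": 0, "ty": 0, "tz": 0, "ax": 0, "ay": 0, "az": 0, "grip": 0.19}, {"tx": 0, "ty": 0, "tz": 0, "ax": 0, "ay": 0, "az": 0, "grip": 0.19}, {"tx": -9, "ty": 0, "tz": 25, "ax": 0, "ay": 0, "az": 0, "grip": 0.19}, {"tx": 0, "ty": 0, "tz": 25, "ax": 0, "ay": 0, "az": 0, "grip": 0.19}, {"tx": -25, "ty": -22, "tz": 0, "ax": 0, "ay": 0, "az": 0, "grip": 0.19}, {"tx": -25, "ty": -22, "tz": 0, "ax": 0, "ay": 0, "az": 0, "grip": 0.19}, {"tx": -25, "ty": -22, "tz": 0, "ax": 0, "ay": 0, "az": 0, "grip": 0.19}]}}

```text
t: 8.12
eef_pos: [0.4668, -0.0229, 0.0696]
ee_rot: [-0.214, 3.134, -0.0]
wrist_force: [0.2, -0.4, 1.2]
grip_width: 0.0158
grasp_force: 0.0
```

```bash
python3 - <<'E'
from h import *
look()
E
```

```text
tool tray -0.0503 -0.0869 0.0696
[304.5 191.5] 153 [(0.038, np.float64(0.082), np.float64(0.046)), (0.012, np.float64(0.088), np.float64(0.076))]
[259.6 181.4] 143 [(0.038, np.float64(0.002), np.float64(0.082)), (0.012, np.float64(0.005), np.float64(0.114))]
[233.9 195.8] 61 [(0.038, np.float64(-0.048), np.float64(0.045)), (0.012, np.float64(-0.047), np.float64(0.075))]
[286.1 206.7] 178 [(0.038, np.float64(0.043), np.float64(0.007)), (0.012, np.float64(0.048), np.float64(0.036))]
[290.8 229.7] 199 [(0.038, np.float64(0.043), np.float64(-0.05)), (0.012, np.float64(0.048), np.float64(-0.024))]
[264.  249.5] 358 [(0.038, np.float64(-0.006), np.float64(-0.091)), (0.012, np.float64(-0.004), np.float64(-0.067))]
```

The middle cap has dropped too, to about tray (48, -24). Now the last one.

Emit:
{"api": "move_arm", "payload": {"series": [{"tx": 0, "ty": -1, "tz": -25, "ax": 0, "ay": 0, "az": 0, "grip": 0.19}, {"tx": 0, "ty": 0, "tz": -20, "ax": 0, "ay": 0, "az": 0, "grip": 0.19}, {"tx": 0, "ty": 0, "tz": -5, "ax": 0, "ay": 0, "az": 0, "grip": 0.19}, {"tx": 9.1, "ty": 1.2, "tz": 0, "ax": 0, "ay": 0, "az": 0, "grip": 0.19}, {"tx": 9.1, "ty": 1.2, "tz": 0, "ax": 0, "ay": 0, "az": 0, "grip": 0.19}, {"tx": 9.1, "ty": 1.2, "tz": 0, "ax": 0, "ay": 0, "az": 0, "grip": 0.19}, {"tx": 9.1, "ty": 1.2, "tz": 0, "ax": 0, "ay": 0, "az": 0, "grip": 0.19}, {"tx": 9.1, "ty": 1.2, "tz": 0, "ax": 0, "ay": 0, "az": 0, "grip": 0.19}, {"tx": 9.1, "ty": 1.2, "tz": 0, "ax": 0, "ay": 0, "az": 0, "grip": 0.19}, {"tx": 9.1, "ty": 1.2, "tz": 0, "ax": 0, "ay": 0, "az": 0, "grip": 0.19}, {"tx": 9.1, "ty": 1.2, "tz": 0, "ax": 0, "ay": 0, "az": 0, "grip": 0.19}, {"tx": 9.1, "ty": 1.2, "tz": 0, "ax": 0, "ay": 0, "az": 0, "grip": 0.19}, {"tx": 9.1, "ty": 1.2, "tz": 0, "ax": 0, "ay": 0, "az": 0, "grip": 0.19}, {"tx": 0, "ty": 0, "tz": 0, "ax": 0, "ay": 0, "az": 0, "grip": 0.19}, {"tx": 0, "ty": 0, "tz": 0, "ax": 0, "ay": 0, "az": 0, "grip": 0.19}, {"tx": -9, "ty": 0, "tz": 25, "ax": 0, "ay": 0, "az": 0, "grip": 0.19}, {"tx": -10, "ty": 0, "tz": 35, "ax": 0, "ay": 0, "az": 0, "grip": 0.19}, {"tx": -20, "ty": 0, "tz": 35, "ax": 0, "ay": 0, "az": 0, "grip": 0.19}, {"tx": -20, "ty": 0, "tz": 35, "ax": 0, "ay": 0, "az": 0, "grip": 0.19}, {"tx": -20, "ty": 0, "tz": 20, "ax": 0, "ay": 0, "az": 0, "grip": 0.19}]}}

```text
t: 9.83
eef_pos: [0.48, -0.0116, 0.1722]
ee_rot: [-0.211, 3.131, 0.0]
wrist_force: [1.0, 0.9, 0.1]
grip_width: 0.0164
grasp_force: 0.0
```

```bash
python3 - <<'E'
from h import *
S=look();cv2.imwrite('pics/s9.png',cv2.resize(S[130:290,190:350,::-1],None,fx=3.7,fy=3.7,interpolation=cv2.INTER_CUBIC))
E
```

```text
tool tray -0.0357 -0.0775 0.1722
[230.3 170.1] 59 [(0.038, np.float64(-0.051), np.float64(0.121)), (0.012, np.float64(-0.05), np.float64(0.155))]
[304.3 191.2] 155 [(0.038, np.float64(0.081), np.float64(0.046)), (0.012, np.float64(0.088), np.float64(0.077))]
[259.7 181.6] 140 [(0.038, np.float64(0.003), np.float64(0.081)), (0.012, np.float64(0.006), np.float64(0.113))]
[286.1 206.7] 178 [(0.038, np.float64(0.043), np.float64(0.007)), (0.012, np.float64(0.048), np.float64(0.036))]
[290.8 229.7] 199 [(0.038, np.float64(0.043), np.float64(-0.05)), (0.012, np.float64(0.048), np.float64(-0.024))]
[295.6 253.9] 222 [(0.038, np.float64(0.043), np.float64(-0.105)), (0.012, np.float64(0.048), np.float64(-0.081))]
```

View pics/s9.png

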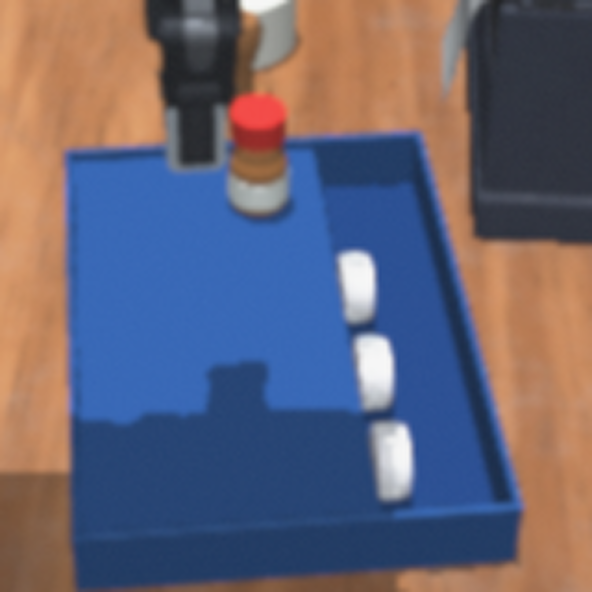

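All three caps are in the trough and off the deck. They stand on edge against the step, at crop (355,285), (375,370) and (392,462). The vial, at (258,160), hasn't moved. I'd rather leave them lying flat, so I'll nudge each one's top edge gently over with a single fingertip, starting with the right one.

Emit:
{"api": "move_arm", "payload": {"series": [{"tx": 15.2, "ty": 2, "tz": -30, "ax": 0, "ay": 0, "az": 0, "grip": 0.19}, {"tx": 15.2, "ty": 2, "tz": -35, "ax": 0, "ay": 0, "az": 0, "grip": 0.19}, {"tx": 15.2, "ty": 2, "tz": -35, "ax": 0, "ay": 0, "az": 0, "grip": 0.19}, {"tx": 0, "ty": 0, "tz": -30, "ax": 0, "ay": 0, "az": 0, "grip": 0.19}, {"tx": 0, "ty": 0, "tz": -12, "ax": 0, "ay": 0, "az": 0, "grip": 0.19}, {"tx": 0, "ty": 0, "tz": -8, "ax": 0, "ay": 0, "az": 0, "grip": 0.19}, {"tx": 0, "ty": 0, "tz": -2, "ax": 0, "ay": 0, "az": 0, "grip": 0.19}, {"tx": 0, "ty": 0, "tz": -1, "ax": 0, "ay": 0, "az": 0, "grip": 0.19}, {"tx": 0, "ty": 0, "tz": -1, "ax": 0, "ay": 0, "az": 0, "grip": 0.19}, {"tx": 0, "ty": 0, "tz": -1, "ax": 0, "ay": 0, "az": 0, "grip": 0.19}, {"tx": 0, "ty": 0, "tz": 0, "ax": 0, "ay": 0, "az": 0, "grip": 0.19}]}}

```text
t: 10.8
eef_pos: [0.5265, -0.0054, 0.0153]
ee_rot: [-0.212, 3.133, 0.0]
wrist_force: [-0.1, -0.3, -0.7]
grip_width: 0.0161
grasp_force: 0.0
```

Emit:
{"api": "move_arm", "payload": {"series": [{"tx": 4.7, "ty": 0.6, "tz": 0, "ax": 0, "ay": 0, "az": 0, "grip": 0.19}, {"tx": 4.7, "ty": 0.6, "tz": 0, "ax": 0, "ay": 0, "az": 0, "grip": 0.19}, {"tx": 4.7, "ty": 0.6, "tz": 0, "ax": 0, "ay": 0, "az": 0, "grip": 0.19}, {"tx": 4.7, "ty": 0.6, "tz": 0, "ax": 0, "ay": 0, "az": 0, "grip": 0.19}, {"tx": 4.7, "ty": 0.6, "tz": 0, "ax": 0, "ay": 0, "az": 0, "grip": 0.19}, {"tx": 4.7, "ty": 0.6, "tz": 0, "ax": 0, "ay": 0, "az": 0, "grip": 0.19}, {"tx": 4.7, "ty": 0.6, "tz": 0, "ax": 0, "ay": 0, "az": 0, "grip": 0.19}, {"tx": 4.7, "ty": 0.6, "tz": 0, "ax": 0, "ay": 0, "az": 0, "grip": 0.19}, {"tx": 0, "ty": 0, "tz": 0, "ax": 0, "ay": 0, "az": 0, "grip": 0.19}, {"tx": 0, "ty": 0, "tz": 0, "ax": 0, "ay": 0, "az": 0, "grip": 0.19}]}}

```text
t: 11.63
eef_pos: [0.5634, -0.0005, 0.0141]
ee_rot: [0.212, -3.134, -0.0]
wrist_force: [0.1, -0.3, 0.8]
grip_width: 0.0164
grasp_force: 0.0
```

```bash
python3 - <<'E'
from h import *
look()
E
```

```text
tool tray 0.0485 -0.0777 0.0141
[303.3 167.3] 138 [(0.038, np.float64(0.091), np.float64(0.118)), (0.012, np.float64(0.098), np.float64(0.152))]
[232.  168.6] 52 [(0.038, np.float64(-0.047), np.float64(0.126)), (0.012, np.float64(-0.047), np.float64(0.16))]
[259.6 181.6] 134 [(0.038, np.float64(0.002), np.float64(0.081)), (0.012, np.float64(0.005), np.float64(0.113))]
[284.  206.7] 98 [(0.038, np.float64(0.039), np.float64(0.008)), (0.012, np.float64(0.044), np.float64(0.036))]
[309.2 256.7] 361 [(0.038, np.float64(0.063), np.float64(-0.112)), (0.012, np.float64(0.069), np.float64(-0.089))]
```

That worked: the right cap now lies flat at tray (69, -89). Same again for the middle cap.

Emit:
{"api": "move_arm", "payload": {"series": [{"tx": 0, "ty": 0, "tz": 15, "ax": 0, "ay": 0, "az": 0, "grip": 0.19}, {"tx": 0, "ty": 0, "tz": 15, "ax": 0, "ay": 0, "az": 0, "grip": 0.19}, {"tx": -15.2, "ty": 17.5, "tz": 0, "ax": 0, "ay": 0, "az": 0, "grip": 0.19}, {"tx": -15.2, "ty": 17.5, "tz": 0, "ax": 0, "ay": 0, "az": 0, "grip": 0.19}, {"tx": -15.2, "ty": 17.5, "tz": 0, "ax": 0, "ay": 0, "az": 0, "grip": 0.19}, {"tx": 0, "ty": 0, "tz": 0, "ax": 0, "ay": 0, "az": 0, "grip": 0.19}, {"tx": 0, "ty": 0, "tz": -15, "ax": 0, "ay": 0, "az": 0, "grip": 0.19}, {"tx": 0, "ty": 0, "tz": -10, "ax": 0, "ay": 0, "az": 0, "grip": 0.19}, {"tx": 0, "ty": 0, "tz": -4, "ax": 0, "ay": 0, "az": 0, "grip": 0.19}, {"tx": 0, "ty": 0, "tz": 0, "ax": 0, "ay": 0, "az": 0, "grip": 0.19}, {"tx": 4.7, "ty": 0.6, "tz": 0, "ax": 0, "ay": 0, "az": 0, "grip": 0.19}, {"tx": 4.7, "ty": 0.6, "tz": 0, "ax": 0, "ay": 0, "az": 0, "grip": 0.19}, {"tx": 4.7, "ty": 0.6, "tz": 0, "ax": 0, "ay": 0, "az": 0, "grip": 0.19}, {"tx": 4.7, "ty": 0.6, "tz": 0, "ax": 0, "ay": 0, "az": 0, "grip": 0.19}, {"tx": 4.7, "ty": 0.6, "tz": 0, "ax": 0, "ay": 0, "az": 0, "grip": 0.19}, {"tx": 4.7, "ty": 0.6, "tz": 0, "ax": 0, "ay": 0, "az": 0, "grip": 0.19}, {"tx": 4.7, "ty": 0.6, "tz": 0, "ax": 0, "ay": 0, "az": 0, "grip": 0.19}, {"tx": 4.7, "ty": 0.6, "tz": 0, "ax": 0, "ay": 0, "az": 0, "grip": 0.19}, {"tx": 0, "ty": 0, "tz": 0, "ax": 0, "ay": 0, "az": 0, "grip": 0.19}, {"tx": 0, "ty": 0, "tz": 0, "ax": 0, "ay": 0, "az": 0, "grip": 0.19}]}}

```text
t: 13.35
eef_pos: [0.5563, 0.0568, 0.0159]
ee_rot: [-0.212, 3.133, 0.0]
wrist_force: [-1.8, -0.4, 6.0]
grip_width: 0.0161
grasp_force: 2.7
```

```bash
python3 - <<'E'
from h import *
look()
E
```

```text
tool tray 0.0491 -0.02 0.0159
[231.4 168.6] 50 [(0.038, np.float64(-0.049), np.float64(0.126)), (0.012, np.float64(-0.048), np.float64(0.16))]
[259.7 181.6] 135 [(0.038, np.float64(0.002), np.float64(0.081)), (0.012, np.float64(0.006), np.float64(0.113))]
[289.8 225.1] 257 [(0.038, np.float64(0.043), np.float64(-0.039)), (0.012, np.float64(0.048), np.float64(-0.013))]
[309.3 256.6] 360 [(0.038, np.float64(0.064), np.float64(-0.112)), (0.012, np.float64(0.069), np.float64(-0.089))]
```

There's a 6 N upward force, so the middle cap is caught under the fingers. I'll look before going on.

```bash
python3 - <<'E'
from h import *
S=look();W=env.camera('wrist')
cv2.imwrite('pics/s10.png',np.hstack([cv2.resize(S[150:270,220:330,::-1],(480,524),interpolation=cv2.INTER_CUBIC),cv2.resize(W[150:384,120:392,::-1],(320,524))]))
E
```

```text
tool tray 0.049 -0.02 0.0159
[232.  168.6] 52 [(0.038, np.float64(-0.047), np.float64(0.126)), (0.012, np.float64(-0.047), np.float64(0.16))]
[259.7 181.7] 136 [(0.038, np.float64(0.002), np.float64(0.081)), (0.012, np.float64(0.006), np.float64(0.113))]
[282.7 203.4] 43 [(0.038, np.float64(0.038), np.float64(0.017)), (0.012, np.float64(0.042), np.float64(0.045))]
[291.2 229.9] 212 [(0.038, np.float64(0.043), np.float64(-0.051)), (0.012, np.float64(0.048), np.float64(-0.025))]
[309.3 256.6] 360 [(0.038, np.float64(0.063), np.float64(-0.112)), (0.012, np.float64(0.069), np.float64(-0.089))]
```

View pics/s10.png

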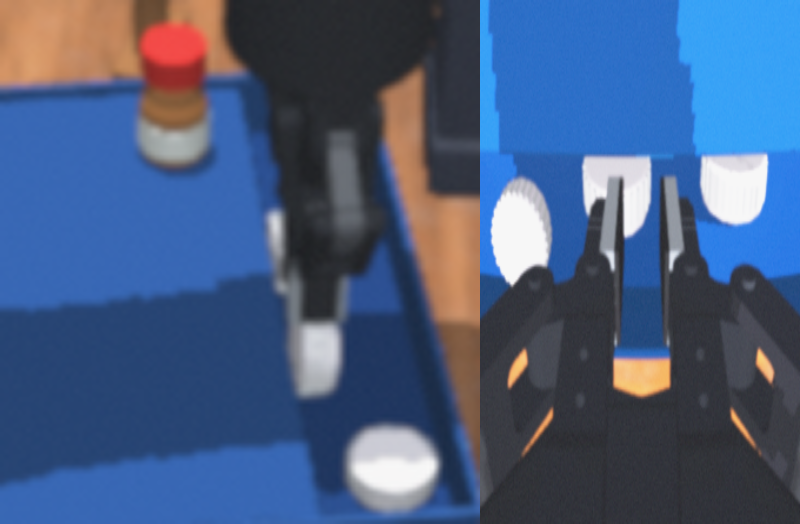

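The finger rode up on the rim of the middle cap. That cap is still standing against the step, at (318,350) in the left panel, and the right one is flat at (392,465). I'll lift, go back, and repeat slightly lower.

Emit:
{"api": "move_arm", "payload": {"series": [{"tx": 0, "ty": 0, "tz": 15, "ax": 0, "ay": 0, "az": 0, "grip": 0.19}, {"tx": -12.5, "ty": -1.7, "tz": 0, "ax": 0, "ay": 0, "az": 0, "grip": 0.19}, {"tx": -12.5, "ty": -1.7, "tz": 0, "ax": 0, "ay": 0, "az": 0, "grip": 0.19}, {"tx": -12.5, "ty": -1.7, "tz": 0, "ax": 0, "ay": 0, "az": 0, "grip": 0.19}, {"tx": 0, "ty": 0, "tz": -10, "ax": 0, "ay": 0, "az": 0, "grip": 0.19}, {"tx": 0, "ty": 0, "tz": -4, "ax": 0, "ay": 0, "az": 0, "grip": 0.19}, {"tx": 0, "ty": 0, "tz": -1, "ax": 0, "ay": 0, "az": 0, "grip": 0.19}, {"tx": 0, "ty": 0, "tz": -1, "ax": 0, "ay": 0, "az": 0, "grip": 0.19}, {"tx": 0, "ty": 0, "tz": 0, "ax": 0, "ay": 0, "az": 0, "grip": 0.19}]}}

```text
t: 14.25
eef_pos: [0.5185, 0.0517, 0.014]
ee_rot: [-0.212, 3.134, -0.0]
wrist_force: [-0.0, -0.5, -0.4]
grip_width: 0.0166
grasp_force: 0.0
```

Emit:
{"api": "move_arm", "payload": {"series": [{"tx": 0, "ty": 0, "tz": -1, "ax": 0, "ay": 0, "az": 0, "grip": 0.19}, {"tx": 0, "ty": 0, "tz": 0, "ax": 0, "ay": 0, "az": 0, "grip": 0.19}]}}

```text
t: 14.42
eef_pos: [0.5182, 0.0516, 0.0132]
ee_rot: [-0.212, 3.134, 0.0]
wrist_force: [-0.2, -0.8, 0.3]
grip_width: 0.0165
grasp_force: 0.0
```

Nothing is touching, so I'll push.

Emit:
{"api": "move_arm", "payload": {"series": [{"tx": 4.7, "ty": 0.6, "tz": 0, "ax": 0, "ay": 0, "az": 0, "grip": 0.19}, {"tx": 4.7, "ty": 0.6, "tz": 0, "ax": 0, "ay": 0, "az": 0, "grip": 0.19}, {"tx": 4.7, "ty": 0.6, "tz": 0, "ax": 0, "ay": 0, "az": 0, "grip": 0.19}, {"tx": 4.7, "ty": 0.6, "tz": 0, "ax": 0, "ay": 0, "az": 0, "grip": 0.19}, {"tx": 4.7, "ty": 0.6, "tz": 0, "ax": 0, "ay": 0, "az": 0, "grip": 0.19}, {"tx": 4.7, "ty": 0.6, "tz": 0, "ax": 0, "ay": 0, "az": 0, "grip": 0.19}, {"tx": 4.7, "ty": 0.6, "tz": 0, "ax": 0, "ay": 0, "az": 0, "grip": 0.19}, {"tx": 4.7, "ty": 0.6, "tz": 0, "ax": 0, "ay": 0, "az": 0, "grip": 0.19}, {"tx": 0, "ty": 0, "tz": 0, "ax": 0, "ay": 0, "az": 0, "grip": 0.19}, {"tx": 0, "ty": 0, "tz": 0, "ax": 0, "ay": 0, "az": 0, "grip": 0.19}]}}

```text
t: 15.25
eef_pos: [0.5555, 0.0564, 0.0131]
ee_rot: [0.212, -3.134, 0.0]
wrist_force: [0.0, 0.0, 1.0]
grip_width: 0.0162
grasp_force: 0.0
```

```bash
python3 - <<'E'
from h import *
look()
E
```

```text
tool tray 0.0483 -0.0203 0.0131
[231.6 168.6] 51 [(0.038, np.float64(-0.048), np.float64(0.126)), (0.012, np.float64(-0.047), np.float64(0.16))]
[259.7 181.6] 135 [(0.038, np.float64(0.002), np.float64(0.081)), (0.012, np.float64(0.006), np.float64(0.113))]
[303.5 232.7] 318 [(0.038, np.float64(0.063), np.float64(-0.059)), (0.012, np.float64(0.069), np.float64(-0.034))]
[309.3 256.6] 361 [(0.038, np.float64(0.064), np.float64(-0.112)), (0.012, np.float64(0.069), np.float64(-0.089))]
```

The middle cap is flat at tray (69, -34). Now the left cap.

Emit:
{"api": "move_arm", "payload": {"series": [{"tx": 0, "ty": 0, "tz": 15, "ax": 0, "ay": 0, "az": 0, "grip": 0.19}, {"tx": 0, "ty": 0, "tz": 15, "ax": 0, "ay": 0, "az": 0, "grip": 0.19}, {"tx": -14.2, "ty": 10.2, "tz": 0, "ax": 0, "ay": 0, "az": 0, "grip": 0.19}, {"tx": -14.2, "ty": 10.2, "tz": 0, "ax": 0, "ay": 0, "az": 0, "grip": 0.19}, {"tx": -14.2, "ty": 10.2, "tz": 0, "ax": 0, "ay": 0, "az": 0, "grip": 0.19}, {"tx": 0, "ty": 0, "tz": 0, "ax": 0, "ay": 0, "az": 0, "grip": 0.19}, {"tx": 0, "ty": 0, "tz": -15, "ax": 0, "ay": 0, "az": 0, "grip": 0.19}, {"tx": 0, "ty": 0, "tz": -10, "ax": 0, "ay": 0, "az": 0, "grip": 0.19}, {"tx": 0, "ty": 0, "tz": -4.5, "ax": 0, "ay": 0, "az": 0, "grip": 0.19}, {"tx": 0, "ty": 0, "tz": 0, "ax": 0, "ay": 0, "az": 0, "grip": 0.19}]}}

```text
t: 16.13
eef_pos: [0.512, 0.0863, 0.0126]
ee_rot: [0.211, -3.132, 0.001]
wrist_force: [0.3, -0.1, 0.9]
grip_width: 0.0159
grasp_force: 0.0
```

Emit:
{"api": "move_arm", "payload": {"series": [{"tx": 4.8, "ty": 0.6, "tz": 0, "ax": 0, "ay": 0, "az": 0, "grip": 0.19}, {"tx": 4.8, "ty": 0.6, "tz": 0, "ax": 0, "ay": 0, "az": 0, "grip": 0.19}, {"tx": 4.8, "ty": 0.6, "tz": 0, "ax": 0, "ay": 0, "az": 0, "grip": 0.19}, {"tx": 4.8, "ty": 0.6, "tz": 0, "ax": 0, "ay": 0, "az": 0, "grip": 0.19}, {"tx": 4.8, "ty": 0.6, "tz": 0, "ax": 0, "ay": 0, "az": 0, "grip": 0.19}, {"tx": 4.8, "ty": 0.6, "tz": 0, "ax": 0, "ay": 0, "az": 0, "grip": 0.19}, {"tx": 4.8, "ty": 0.6, "tz": 0, "ax": 0, "ay": 0, "az": 0, "grip": 0.19}, {"tx": 4.8, "ty": 0.6, "tz": 0, "ax": 0, "ay": 0, "az": 0, "grip": 0.19}, {"tx": 0, "ty": 0, "tz": 0, "ax": 0, "ay": 0, "az": 0, "grip": 0.19}, {"tx": 0, "ty": 0, "tz": 0, "ax": 0, "ay": 0, "az": 0, "grip": 0.19}, {"tx": -5, "ty": 0, "tz": 25, "ax": 0, "ay": 0, "az": 0, "grip": 0.19}, {"tx": -20, "ty": -15, "tz": 35, "ax": 0, "ay": 0, "az": 0, "grip": 0.19}, {"tx": -20, "ty": -20, "tz": 35, "ax": 0, "ay": 0, "az": 0, "grip": 0.19}, {"tx": -20, "ty": -35, "tz": 35, "ax": 0, "ay": 0, "az": 0, "grip": 0.19}, {"tx": -10, "ty": -35, "tz": 30, "ax": 0, "ay": 0, "az": 0, "grip": 0.19}, {"tx": 0, "ty": -35, "tz": 0, "ax": 0, "ay": 0, "az": 0, "grip": 0.19}, {"tx": 0, "ty": -35, "tz": 0, "ax": 0, "ay": 0, "az": 0, "grip": 0.19}, {"tx": 0, "ty": 0, "tz": 0, "ax": 0, "ay": 0, "az": 0, "grip": 0.19}, {"tx": 0, "ty": 0, "tz": 0, "ax": 0, "ay": 0, "az": 0, "grip": 0.19}]}}

```text
t: 17.72
eef_pos: [0.4833, -0.0716, 0.159]
ee_rot: [0.205, -3.135, 0.001]
wrist_force: [-0.5, 0.5, -0.5]
grip_width: 0.0163
grasp_force: 0.0
```

```bash
python3 - <<'E'
from h import *
S=look()
print('red',[(c.round(1),a) for c,a in blobs(S,(0,120,100),(6,255,255),20,(215,140,310,200))[0]])
S0=cv2.imread('pics/side0.png')[...,::-1].copy()
print('red0',[(c.round(1),a) for c,a in blobs(S0,(0,120,100),(6,255,255),20,(215,140,310,200))[0]])
d=np.abs(S.astype(int)-S0).max(2);print('vial/stamp/roll patch change',[int(np.median(d[a:b,c:e])) for a,b,c,e in((152,190,250,271),(133,155,248,262),(115,150,235,275))])
E
```

```text
tool tray -0.0405 -0.1374 0.159
[242.6 168.4] 47 [(0.038, np.float64(-0.027), np.float64(0.125)), (0.012, np.float64(-0.025), np.float64(0.158))]
[304.5 191.7] 151 [(0.038, np.float64(0.082), np.float64(0.045)), (0.012, np.float64(0.088), np.float64(0.075))]
[261.4 181.8] 112 [(0.038, np.float64(0.006), np.float64(0.081)), (0.012, np.float64(0.009), np.float64(0.112))]
[242.8 176.7] 44 [(0.038, np.float64(-0.028), np.float64(0.099)), (0.012, np.float64(-0.026), np.float64(0.131))]
[298.8 209.3] 285 [(0.038, np.float64(0.064), np.float64(-0.001)), (0.012, np.float64(0.07), np.float64(0.027))]
[303.7 232.6] 321 [(0.038, np.float64(0.063), np.float64(-0.059)), (0.012, np.float64(0.069), np.float64(-0.033))]
[309.3 256.5] 361 [(0.038, np.float64(0.064), np.float64(-0.112)), (0.012, np.float64(0.069), np.float64(-0.089))]
red [(array([260.7, 162.5]), np.int32(160))]
red0 [(array([259.2, 162.3]), np.int32(207))]
vial/stamp/roll patch change [16, 55, 111]
```

All three caps now lie flat in the trough at tray (70, 27), (69, -33) and (69, -89). The vial's cap shows at the same row. It is only partly hidden by the raised gripper, which touches nothing.

```bash
python3 -c "
from workcell import env
print(env.sign_off())"
```

```text
the job is handed in; nothing more can be done
None
```

All three caps were swept into the trough and lie flat there. The vial was still standing in its lane, the arm's path kept clear of the stamp and roll (the arm hid them from my final check), and the job was handed in at about 18 s.

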